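# Brass knob out of the dust hood

## Task

Slide the sloping sash of the dust hood up by its red grip, at least two thirds of its travel, and let go so that it stays up by itself. Then reach in under it, take out the brass knob and stand it upright in the empty green-floored bay of the wooden tray. Leave the steel knob standing in the hood and leave the sash up.

Things in the scene. Friction and masses are not known exactly. Their poses are not given: they have to be found in the camera images.
- sash (a joint): travel of the hood's clear sash up its 45 degree sloping front, in m: 0 shut, 0.25 at the upper stop; starts 0 to 0.03 open. About 5 to 15 N along the slope raises it; friction holds it wherever it is left. Raised 0.22 or more, it just clears a gripper pointing down; leaning in 10 to 30 deg gives more room (come out towards the robot, not straight up). Sill 38 mm high, 10 thick; hood with rails 340 high.
- sash_grip (a point): grip point of the red paddle in the middle of the sash's lower edge; rides with the sash. Paddle square to the sash: 18 mm wide along y (pinch it so), 26 along the slope, 44 proud; the point is 17 mm below its end. x axis level into the hood, y left, z up; the sash rises along (+x +z), 45 degrees. Shut, it is 80 mm above the bench, 16 mm in front of the sill; hood side walls at y = +-176 mm.
- brass_knob_center (a point): centre of the loose brass drawer knob, upright on the hood's 6 mm floor, 40 to 58 mm behind the sill's outer face, about 60 mm left or right of the hood's middle. Round foot 42 mm across, 8 thick; round body 26 mm across; 60 mm high. The point is half-way up (30 mm above its underside), z its axis. About 90 g; may be gripped 0 to 12 mm above this point.
- steel_knob_center (a point): centre of the steel knob, of the same shape and size, standing on the other side of the hood, 100 mm or more from the brass one; to be left there. (Another steel knob stands in the tray.)
- empty_bay (a point): middle of the floor of the empty bay of the wooden tray, green floor, 76 x 76 mm inside, 6 mm above the bench, low walls 12 mm above that floor. y runs along the tray; the other bay, with a 60 mm high steel knob in it, is centred 92 mm off in +y. z is up.
Things that resemble listed ones, but are neither listed nor needed, are in the scene too. Of the things like the part that bears empty_bay, leave any that is orange; of the rest the smaller one is meant.

How it is judged:
On the way:
1. the sash is raised at least 150 mm and stays there with the fingers off it (value of joint sash above 0.15 m and contact force between the fingers and sash below 0.3 N and velocity of joint sash between -0.01 and 0.01 m/s), for 0.2 s.
At the end, for the whole second after the job is handed in: the brass knob stands at rest on the floor of the empty bay, within 25 mm of its middle and upright within 10 degrees, and the sash is still at least 140 mm up (value of joint sash above 0.14 m and horizontal distance between brass_knob_center and empty_bay below 0.025 m and z of brass_knob_center in the frame of empty_bay below 0.034 m and angle between brass_knob_center's own z axis and vertical below 0.17 rad and linear speed of brass_knob below 0.02 m/s); the robot touches nothing.
It fails at once if the steel knob in the hood is shifted by more than 20 mm or tipped over (distance of steel_knob_center from where it was at the start of the episode above 0.02 m or angle between steel_knob_center's own z axis and vertical above 0.35 rad).
It also fails if it takes over 64 s, if anything falls off the work surface, if the arm or the gripper's body presses on something with over 40 N, if the wrist force passes 120 N, or if a joint passes its speed limit or range.

## Robot

A 6-joint arm with a two-finger parallel gripper is mounted at the origin on the work surface. World frame = base frame: x ahead of the robot, y to its left, z up, the work surface at z = 0. Lengths are in m, angles in rad, forces in N, time in s.
With the tool pointing down it reaches from about 0.35 to 0.85 m from the base axis. Payload 8.1 kg.
Tool frame: the origin (TCP) lies midway between the tips of the shut fingers; the grasp point (between the pads) lies 19 mm behind it (robot.tcp_to_grasp is the distance from the TCP to the grasp point, in m); x points along the fingers, y is the direction in which the jaws open and shut, and the axes are right-handed (so a half turn about x gives the same grasp; the last joint's range is limited). The gripper opens to 93 mm and grips with 3 to 60 N. Pads are 15 mm wide; open, the fingers measure 128 mm over their backs; the gripper's body (75 mm by 188 mm) begins 65 mm behind the grasp point.
Start: joints at [-1.34, 0.13, 1.488, -0, 1.523, -0.085], TCP at [0.186, -0.57, 0.219] pointing down, gripper open.
Joint ranges: [-2.96, 2.96], [-0.89, 2.26], [0.02, 2.5], [-1.34, 4.48], [0, 2.73], [-2.66, 2.66]. Speed limits (rad/s): [2.39, 2.39, 2.79, 3.14, 3.14, 3.14].

## Interface

Orientations are given as a rotation vector (axis times angle).
In Python, from plant import robot gives the robot as it stands.
- The arm moves only by the tool play_rows, never from a script. Its argument "plan" is a list of rows, each an object with "slide": the shift along the world's x, y, z as a fraction of full scale, a list of three; "roll": the turn about the world's z as a fraction of full scale; "fingers": the gripper command: -1 is shut, 1 is fully open, values between are in proportion. A call has 1 to 20 rows; each row shifts and turns the commanded pose from where the row before left it; what a row does not reach is not made up. Full scale, the value 1, is 30 mm for a shift and 8 degrees for a turn. A row lasts 1/8 s, in which the tool goes at most 62.5 mm and 10.7 degrees, less where a joint would pass 70% of its speed; a pose out of reach is approached as far as the arm can. A call with a number of a shift or a turn outside -1 to 1 is refused whole. A call with a gripper value outside its range is refused whole. The fingers move at their own pace and stop on an object; "squeeze" is the grip in N (left out, the last holds). Time passes only in rows, so rows that do not move let the fingers close. It gives the time, the measured TCP pose, the force and the opening at its end, in the units of the state.
- robot.read_state(): the state, without advancing time (a new reading comes with each control period).
- robot.read_camera(name): name is "side" or "top"; returns the picture (400x640x3 uint8, red, green, blue); there is no depth.
- robot.get_calibration(name): a dict with "fx", "fy", "cx", "cy" (pixels), "R" (3x3) and "t" (3): a world point X has camera coordinates R X + t. Camera axes: x right, y down, z forward; pixel columns grow to the right and rows downward; lengths in m; the calibration is good to about 2 mm. A picture is of the moment at which its call begins. get_calibration takes no time and is no camera call.
- robot.close_job(): hands the job in, once; it reports no verdict.
Trained networks look in the newest picture that a camera, given by its name, has taken for a name from the list of things; names that differ only in an ending like _2 or _b are one class to them, and where a whole thing is asked for, a point or a joint stands for the part that bears it (a point fixed in the world has none). Each returns a list of dicts, best first, with "p" (0 to 1); they miss things now and then, are a little off and sometimes report something else, mostly with a low value. They report only what shows in the picture. A call takes as long as a camera call. They do not tell look-alikes from the thing itself.
- robot.boxes_of(camera, target): "extent" ([centre column, centre row, width, height] in pixels, round what is visible of it).
- robot.regions_of(camera, target): "region" (400x640 bool, what is visible of it) and "extent" ([centre column, centre row, width, height] in pixels, round what is visible of it).
- robot.mark_of(camera, target): "point" ([column, row] in pixels: a listed point, or the origin of a listed thing).
The state is a dict: "t": time; "q": joint angles; "dq": joint speeds; "joint_torque": joint torques, N m; "tool_pos": TCP position; "orientation": TCP orientation; "force": force on the tool from outside, world axes, zero at the start; "wrist_torque": the same for the moment, N m; "opening": finger opening in m.
Only numpy, scipy, OpenCV 4.12 (cv2) and the standard library are available. Lean on these libraries where they do the work, as an engineer would, in place of code of your own. Each camera call takes 0.05 s, during which the arm holds its last target.

## Working session

There is one attempt and no reset: what is moved stays moved. The work goes in short steps, Python scripts to look and compute and a tool call to move; the robot and the scene stay as the last step left them, time stands still between calls to the robot, and variables do not carry over. Pictures are saved under pics/ and viewed, and the job is handed in when it is done.

Besides the shell and the picture viewer there is one more tool, called as name([rows], argument=value, ...), one row to a line, values as JSON. play_rows: Moves the arm, as the interface text tells. Its arguments: {"type":"object","properties":{"plan":{"type":"array","items":{"type":"object","properties":{"slide":{"type":"array","items":{"type":"number","minimum":-1,"maximum":1}},"roll":{"type":"number","minimum":-1,"maximum":1},"fingers":{"type":"number"}}}},"squeeze":{"type":"number"}},"required":["plan"]}

```bash
ls; mkdir -p pics
cat > h.py <<'E'
import numpy as np,cv2
from plant import robot
def save(cam,name,crop=None,scale=1):
    im=robot.read_camera(cam)[:,:,::-1]
    if crop: im=im[crop[1]:crop[3],crop[0]:crop[2]]
    im=cv2.resize(im,None,fx=scale,fy=scale,interpolation=cv2.INTER_CUBIC)
    cv2.imwrite('pics/'+name,im)
def ray(cam,p):
    c=robot.get_calibration(cam);R=np.array(c['R']);t=np.array(c['t'])
    d=R.T@np.array([(p[0]-c['cx'])/c['fx'],(p[1]-c['cy'])/c['fy'],1]);o=-R.T@t
    return o,d/np.linalg.norm(d)
def atz(cam,p,z):
    o,d=ray(cam,p);return o+d*(z-o[2])/d[2]
def tri(c1,p1,c2,p2):
    o1,d1=ray(c1,p1);o2,d2=ray(c2,p2)
    A=np.stack([d1,-d2],1);s=np.linalg.lstsq(A,o2-o1,rcond=None)[0]
    a=o1+s[0]*d1;b=o2+s[1]*d2
    return (a+b)/2,np.linalg.norm(a-b)
def proj(cam,X):
    c=robot.get_calibration(cam);x=np.array(c['R'])@np.array(X)+np.array(c['t'])
    return c['fx']*x[0]/x[2]+c['cx'],c['fy']*x[1]/x[2]+c['cy']
E
python3 - <<'E'
from h import *
np.set_printoptions(precision=3,suppress=True)
for c in ('top','side'):
    save(c,c+'0.png')
    o,d=ray(c,(320,200));print(c,o,d)
    for n in ('sash_grip','brass_knob_center','steel_knob_center','empty_bay'):
        print(c,n,[(round(m['p'],2),np.round(m['point'],1)) for m in robot.mark_of(c,n)])
    print([(round(m['p'],2),np.round(m['extent'],1)) for m in robot.boxes_of(c,'empty_bay')])
print(robot.read_state())
E
```

```text
pics
top [0.232 0.071 0.857] [ 0.229 -0.025 -0.973]
top sash_grip [(0.78, array([415. , 176.6]))]
top brass_knob_center []
top steel_knob_center []
top empty_bay [(0.85, array([468.2, 252.7])), (0.59, array([221.5, 196.3])), (0.58, array([215.4, 292.8]))]
[(0.77, array([183.2, 304.4, 133.5,  96.6])), (0.67, array([198.2, 197.8,  90.2,  45.4]))]
side [-0.196 -0.498  0.568] [ 0.61   0.608 -0.509]
side sash_grip [(0.69, array([404. , 219.7]))]
side brass_knob_center [(0.48, array([389.9, 223.6]))]
side steel_knob_center [(0.65, array([434.5, 240. ]))]
side empty_bay [(0.86, array([297.4, 192. ])), (0.66, array([412.8, 308.8])), (0.63, array([234.1, 215.3]))]
[(0.92, array([282.8, 187.9,  55.6,  30.4])), (0.74, array([246.3, 215.6,  35.3,  37.2]))]
{'t': 0.6, 'q': array([-1.34 ,  0.13 ,  1.488,  0.   ,  1.523, -0.085]), 'dq': array([-0.   , -0.001, -0.002, -0.001,  0.   , -0.   ]), 'joint_torque': array([  0.   , -55.94 , -49.18 ,   0.077,   0.023,  -0.   ]), 'tool_pos': array([ 0.186, -0.57 ,  0.219]), 'orientation': array([ 2.051,  0.327, -2.051]), 'force': array([ 0.042,  0.05 , -0.532]), 'wrist_torque': array([-0.009,  0.04 , -0.035]), 'opening': 0.09282679576402512}
```

View pics/top0.png

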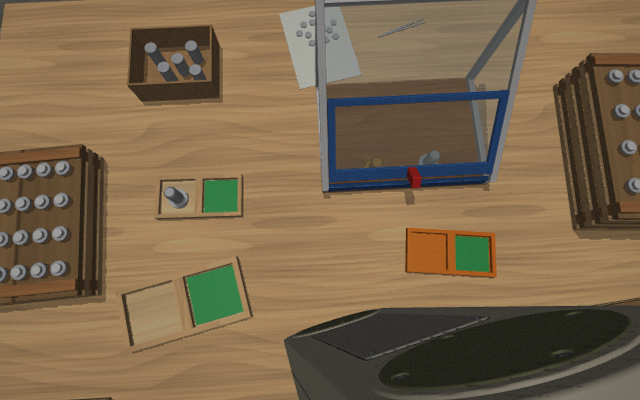

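View pics/side0.png

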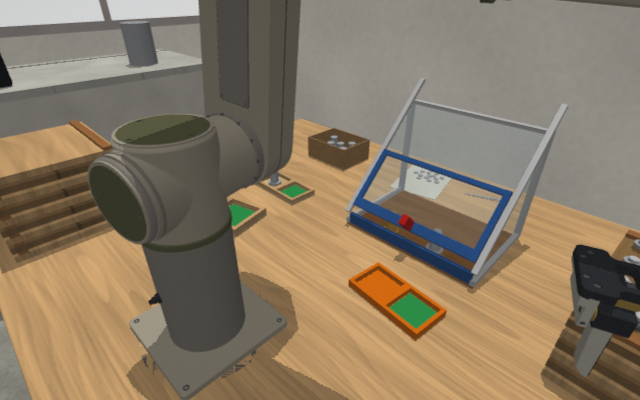

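Top view: hood with the sash shut and its red paddle at (415,177). The brass knob is at about (374,162) and the steel one at (431,158).

Bay candidates (top):
- Orange tray (473,253): excluded.
- Large wooden tray (215,293): not the smaller one.
- Small wooden tray (221,196), with a steel knob in its other bay: chosen.

Next is a close crop to check these.

Run:
```python
from h import *
np.set_printoptions(precision=3,suppress=True)
im=cv2.imread('pics/top0.png')
a=cv2.resize(im[85:195,310:510],None,fx=4,fy=4,interpolation=cv2.INTER_CUBIC)
cv2.imwrite('pics/c1.png',a[:, :800])
b=cv2.resize(im[165:230,145:260],None,fx=5,fy=5,interpolation=cv2.INTER_CUBIC);cv2.imwrite('pics/c2.png',b)
s=cv2.imread('pics/side0.png');cv2.imwrite('pics/c3.png',cv2.resize(s[140:290,340:540],None,fx=4,fy=4,interpolation=cv2.INTER_CUBIC))
g=tri('top',(415,176.6),'side',(404,219.7));print('grip',g)
print('bay',atz('top',(221.5,196.3),.006),atz('side',(297.4,192),.006))
for p in [(158,219),(241,216),(243,175),(161,180)]: print('traycorner',p,atz('top',p,.018))
for p in [(325,192),(490,182),(334,168),(481,162)]: print('hood',p,atz('top',p,.038))
print('brass',atz('top',(374,162),.05)); print('steel',atz('top',(431,158),.05),tri('top',(374,162),'side',(389.9,223.6)))
```

```text
grip (array([ 0.446, -0.136,  0.096]), np.float64(0.0044364943894552675))
bay [0.452 0.262 0.006] [0.463 0.257 0.006]
traycorner (158, 219) [0.406 0.394 0.018]
traycorner (241, 216) [0.403 0.219 0.018]
traycorner (243, 175) [0.494 0.213 0.018]
traycorner (161, 180) [0.492 0.39  0.018]
hood (325, 192) [0.441 0.039 0.038]
hood (490, 182) [ 0.443 -0.311  0.038]
hood (334, 168) [0.492 0.016 0.038]
hood (481, 162) [ 0.489 -0.299  0.038]
brass [ 0.497 -0.068  0.05 ]
steel [ 0.499 -0.189  0.05 ] (array([ 0.501, -0.068,  0.027]), np.float64(0.009707785465212117))
```

View pics/c1.png

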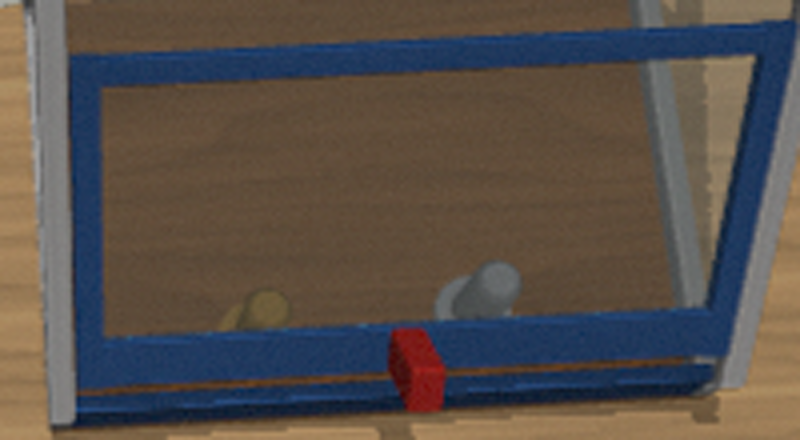

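View pics/c2.png

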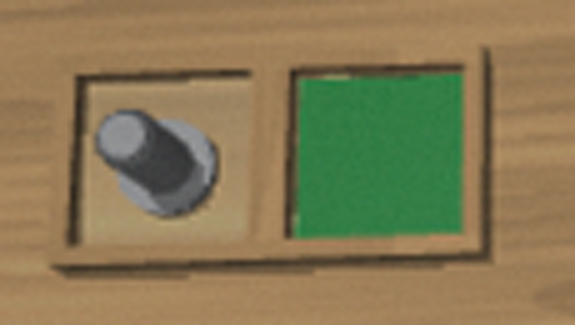

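View pics/c3.png

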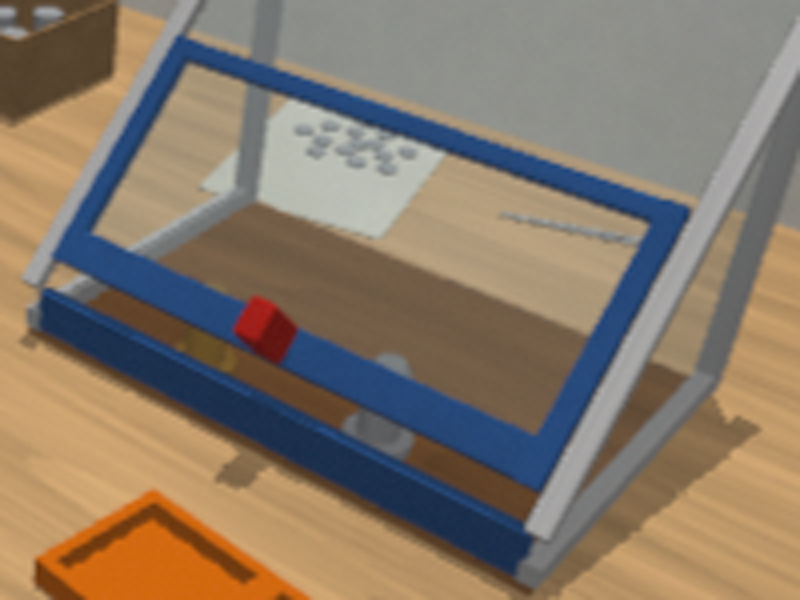

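Run:
```python
from h import *
from scipy.spatial.transform import Rotation as R
np.set_printoptions(precision=3,suppress=True)
s=robot.read_state();print(R.from_rotvec(s['orientation']).as_matrix())
```

```text
[[ 0.     0.311 -0.951]
 [-0.    -0.951 -0.311]
 [-1.     0.     0.   ]]
```

play_rows([
  {"slide": [0.49, 0.9, 0], "roll": -0.15, "fingers": 1},
  {"slide": [0.49, 0.9, 0], "roll": -0.15, "fingers": 1},
  {"slide": [0.49, 0.9, 0], "roll": -0.15, "fingers": 1},
  {"slide": [0.49, 0.9, 0], "roll": -0.15, "fingers": 1},
  {"slide": [0.49, 0.9, 0], "roll": -0.15, "fingers": 1},
  {"slide": [0.49, 0.9, 0], "roll": -0.15, "fingers": 1},
  {"slide": [0.49, 0.9, 0], "roll": -0.15, "fingers": 1},
  {"slide": [0.49, 0.9, 0], "roll": -0.15, "fingers": 1},
  {"slide": [0.49, 0.9, 0], "roll": -0.15, "fingers": 1},
  {"slide": [0.49, 0.9, 0], "roll": -0.15, "fingers": 1},
  {"slide": [0.49, 0.9, 0], "roll": -0.15, "fingers": 1},
  {"slide": [0.49, 0.9, 0], "roll": -0.15, "fingers": 1},
  {"slide": [0.49, 0.9, 0], "roll": -0.15, "fingers": 1},
  {"slide": [0.49, 0.9, 0], "roll": -0.15, "fingers": 1},
  {"slide": [0.49, 0.9, 0], "roll": -0.16, "fingers": 1},
  {"slide": [0.49, 0.9, 0], "roll": 0, "fingers": 1},
  {"slide": [0, 0, 0], "fingers": 1},
  {"slide": [0, 0, 0], "fingers": 1},
])

```text
$.plan[16]: bad value
```

play_rows([
  {"slide": [0.49, 0.9, 0], "roll": -0.15, "fingers": 1},
  {"slide": [0.49, 0.9, 0], "roll": -0.15, "fingers": 1},
  {"slide": [0.49, 0.9, 0], "roll": -0.15, "fingers": 1},
  {"slide": [0.49, 0.9, 0], "roll": -0.15, "fingers": 1},
  {"slide": [0.49, 0.9, 0], "roll": -0.15, "fingers": 1},
  {"slide": [0.49, 0.9, 0], "roll": -0.15, "fingers": 1},
  {"slide": [0.49, 0.9, 0], "roll": -0.15, "fingers": 1},
  {"slide": [0.49, 0.9, 0], "roll": -0.15, "fingers": 1},
  {"slide": [0.49, 0.9, 0], "roll": -0.15, "fingers": 1},
  {"slide": [0.49, 0.9, 0], "roll": -0.15, "fingers": 1},
  {"slide": [0.49, 0.9, 0], "roll": -0.15, "fingers": 1},
  {"slide": [0.49, 0.9, 0], "roll": -0.15, "fingers": 1},
  {"slide": [0.49, 0.9, 0], "roll": -0.15, "fingers": 1},
  {"slide": [0.49, 0.9, 0], "roll": -0.15, "fingers": 1},
  {"slide": [0.49, 0.9, 0], "roll": -0.16, "fingers": 1},
  {"slide": [0.49, 0.9, 0], "roll": 0, "fingers": 1},
  {"slide": [0, 0, 0], "roll": 0, "fingers": 1},
  {"slide": [0, 0, 0], "roll": 0, "fingers": 1},
])

```text
t: 2.85
tool_pos: [0.4214, -0.1386, 0.2187]
orientation: [2.221, 0.0, -2.221]
force: [0.6, 0.1, 0.1]
opening: 0.0928
```

play_rows([
  {"slide": [0.2, 0.03, -0.7], "roll": 0, "fingers": 1},
  {"slide": [0.2, 0.03, -0.7], "roll": 0, "fingers": 1},
  {"slide": [0.2, 0.03, -0.8], "roll": 0, "fingers": 1},
  {"slide": [0.2, 0, -0.8], "roll": 0, "fingers": 1},
  {"slide": [0, 0, -0.8], "roll": 0, "fingers": 1},
  {"slide": [0, 0, -0.5], "roll": 0, "fingers": 1},
  {"slide": [0, 0, -0.3], "roll": 0, "fingers": 1},
  {"slide": [0, 0, 0], "roll": 0, "fingers": 1},
  {"slide": [0, 0, 0], "roll": 0, "fingers": 1},
])

```text
t: 3.98
tool_pos: [0.4462, -0.136, 0.0816]
orientation: [2.223, -0.0, -2.22]
force: [-0.6, -0.5, 0.8]
opening: 0.0929
```

Run:
```python
from h import *
save('side','s1.png',(340,140,540,290),4)
save('top','t1.png')
```

```text
(no output)
```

View pics/s1.png

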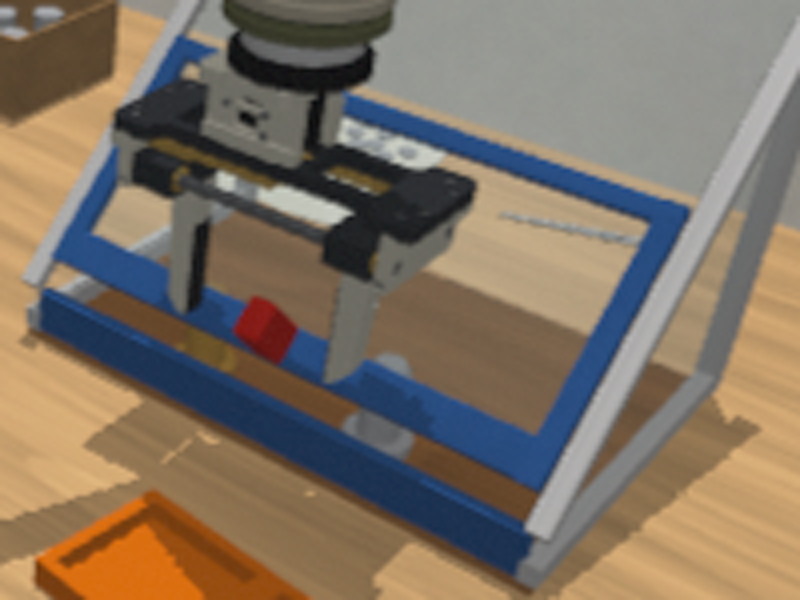

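The crop shows the fingers on either side of the red paddle (crop 267,330), clear of the sash frame, so I'll close them.

play_rows([
  {"slide": [0, 0, 0], "roll": 0, "fingers": -1},
  {"slide": [0, 0, 0], "roll": 0, "fingers": -1},
  {"slide": [0, 0, 0], "roll": 0, "fingers": -1},
  {"slide": [0, 0, 0], "roll": 0, "fingers": -1},
  {"slide": [0, 0, 0], "roll": 0, "fingers": -1},
  {"slide": [0, 0, 0], "roll": 0, "fingers": -1},
  {"slide": [0, 0, 0], "roll": 0, "fingers": -1},
  {"slide": [0, 0, 0], "roll": 0, "fingers": -1},
], squeeze=30)

```text
t: 5.08
tool_pos: [0.4456, -0.1372, 0.0806]
orientation: [2.22, -0.003, -2.219]
force: [0.9, -19.5, -8.9]
opening: 0.0178
```

play_rows([
  {"slide": [0, -0.04, 0], "roll": 0, "fingers": -1},
  {"slide": [0.2, 0, 0.2], "roll": 0, "fingers": -1},
  {"slide": [0.3, 0, 0.3], "roll": 0, "fingers": -1},
  {"slide": [0.3, 0, 0.3], "roll": 0, "fingers": -1},
  {"slide": [0.3, 0, 0.3], "roll": 0, "fingers": -1},
  {"slide": [0, 0, 0], "roll": 0, "fingers": -1},
])

```text
t: 5.82
tool_pos: [0.4779, -0.1373, 0.113]
orientation: [2.219, -0.0, -2.224]
force: [-2.4, -3.7, -2.7]
opening: 0.0179
```

play_rows([
  {"slide": [0.4, 0, 0.4], "roll": 0, "fingers": -1},
  {"slide": [0.4, 0, 0.4], "roll": 0, "fingers": -1},
  {"slide": [0.4, 0, 0.4], "roll": 0, "fingers": -1},
  {"slide": [0.4, 0, 0.4], "roll": 0, "fingers": -1},
  {"slide": [0.4, 0, 0.4], "roll": 0, "fingers": -1},
  {"slide": [0.4, 0, 0.4], "roll": 0, "fingers": -1},
  {"slide": [0.4, 0, 0.4], "roll": 0, "fingers": -1},
  {"slide": [0.4, 0, 0.4], "roll": 0, "fingers": -1},
  {"slide": [0.4, 0, 0.4], "roll": 0, "fingers": -1},
  {"slide": [0.2, 0, 0.2], "roll": 0, "fingers": -1},
  {"slide": [0.1, 0, 0.1], "roll": 0, "fingers": -1},
  {"slide": [0, 0, 0], "roll": 0, "fingers": -1},
  {"slide": [0, 0, 0], "roll": 0, "fingers": -1},
])

```text
t: 7.45
tool_pos: [0.5936, -0.1372, 0.2288]
orientation: [-2.215, 0.0, 2.227]
force: [-5.8, -3.3, -3.9]
opening: 0.0179
```

play_rows([
  {"slide": [0.15, 0, 0.15], "roll": 0, "fingers": -1},
  {"slide": [0.15, 0, 0.15], "roll": 0, "fingers": -1},
  {"slide": [0, 0, 0], "roll": 0, "fingers": -1},
  {"slide": [0, 0, 0], "roll": 0, "fingers": -1},
])

```text
t: 7.95
tool_pos: [0.6027, -0.1372, 0.2379]
orientation: [-2.215, 0.0, 2.227]
force: [-6.6, -4.2, -4.5]
opening: 0.0181
```

play_rows([
  {"slide": [0.1, 0, 0.1], "roll": 0, "fingers": -1},
  {"slide": [0, 0, 0], "roll": 0, "fingers": -1},
  {"slide": [0, 0, 0], "roll": 0, "fingers": 1},
  {"slide": [0, 0, 0], "roll": 0, "fingers": 1},
  {"slide": [0, 0, 0], "roll": 0, "fingers": 1},
  {"slide": [0, 0, 0], "roll": 0, "fingers": 1},
  {"slide": [0, 0, 0], "roll": 0, "fingers": 1},
  {"slide": [0, 0, 0], "roll": 0, "fingers": 1},
])

```text
t: 8.95
tool_pos: [0.6076, -0.1368, 0.2426]
orientation: [2.221, 0.0, -2.221]
force: [0.3, 0.4, -0.2]
opening: 0.0737
```

play_rows([
  {"slide": [-0.4, 0, 0.4], "roll": 0, "fingers": 1},
  {"slide": [-0.8, 0, 0.6], "roll": 0, "fingers": 1},
  {"slide": [-0.9, 0, 0.2], "roll": 0, "fingers": 1},
  {"slide": [-0.9, 0, 0], "roll": 0, "fingers": 1},
  {"slide": [-0.9, 0, 0], "roll": 0, "fingers": 1},
  {"slide": [-0.9, 0, 0], "roll": 0, "fingers": 1},
  {"slide": [-0.9, 0, 0], "roll": 0, "fingers": 1},
  {"slide": [-0.9, 0, 0], "roll": 0, "fingers": 1},
  {"slide": [0, 0, 0], "roll": 0, "fingers": 1},
  {"slide": [0, 0, 0], "roll": 0, "fingers": 1},
])

```text
t: 10.2
tool_pos: [0.41, -0.1369, 0.2793]
orientation: [2.223, -0.001, -2.219]
force: [0.2, -0.1, 0.1]
opening: 0.0932
```

Run:
```python
from h import *
np.set_printoptions(precision=3,suppress=True)
save('side','s2.png');save('top','t2.png')
for c in ('top','side'):
    for n in ('sash_grip','brass_knob_center','steel_knob_center','empty_bay'):
        print(c,n,[(round(m['p'],2),np.round(m['point'],1)) for m in robot.mark_of(c,n)])
    for n in ('brass_knob_center','steel_knob_center'):
        print(c,n,[(round(m['p'],2),np.round(m['extent'],1)) for m in robot.boxes_of(c,n)])
```

```text
top sash_grip [(0.92, array([427.3,  57.4]))]
top brass_knob_center [(0.67, array([371.2, 164. ]))]
top steel_knob_center []
top empty_bay [(0.96, array([222.5, 196.7])), (0.75, array([217. , 295.7]))]
top brass_knob_center [(0.56, array([373.5, 168.7,  16.6,  24.5])), (0.29, array([198.7, 198.2,  91. ,  47.8]))]
top steel_knob_center []
side sash_grip [(0.89, array([450. , 138.7]))]
side brass_knob_center [(0.58, array([388.8, 224.1]))]
side steel_knob_center [(0.86, array([434.7, 242.8]))]
side empty_bay [(0.87, array([234.6, 216.6])), (0.83, array([413.2, 311.9])), (0.59, array([294.5, 190.9]))]
side brass_knob_center [(0.62, array([391.2, 223.1,  16.2,  20.2]))]
side steel_knob_center [(0.76, array([436.7, 242.1,  18.4,  23.5]))]
```

View pics/s2.png

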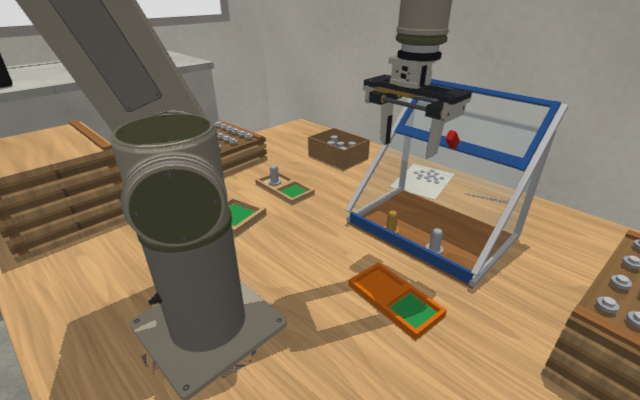

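View pics/t2.png

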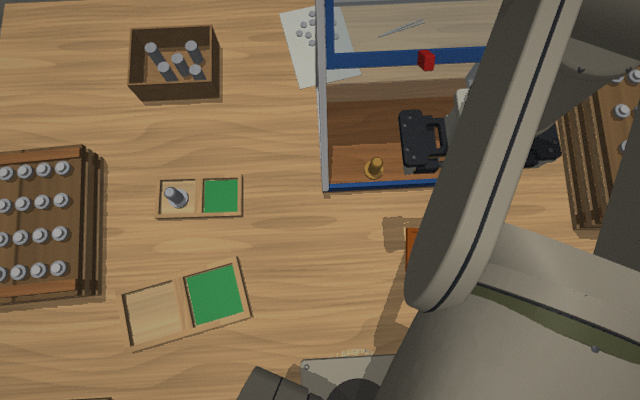

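The sash stays up: paddle at side (450,139), top (427,57). The brass knob shows at top (373,168) and side (391,223), the steel at side (436,242). Next I locate both knobs and the bay precisely.

Run:
```python
from h import *
np.set_printoptions(precision=3,suppress=True)
print('grip',tri('top',(427.3,57.4),'side',(450,138.7)))
print('brass',tri('top',(371.2,164),'side',(388.8,224.1)), atz('top',(371.2,164),.036),atz('side',(388.8,224.1),.036))
print('steel',atz('side',(434.7,242.8),.036))
print('bay',tri('top',(222.5,196.7),'side',(294.5,190.9)),atz('top',(222.5,196.7),.006))
t=cv2.imread('pics/t2.png');s=cv2.imread('pics/s2.png')
hsv=cv2.cvtColor(t,cv2.COLOR_BGR2HSV);m=cv2.inRange(hsv,(45,100,50),(80,255,255));m[:,:195]=0;m[:,245:]=0;m[:170]=0;m[225:]=0
ys,xs=np.nonzero(m);print(xs.min(),xs.max(),ys.min(),ys.max(),atz('top',(xs.mean(),ys.mean()),.006))
a=cv2.resize(t[140:200,345:400],None,fx=8,fy=8,interpolation=cv2.INTER_CUBIC)
b=cv2.resize(s[190:260,365:455],None,fx=5,fy=5,interpolation=cv2.INTER_CUBIC)
for X in [(.497,-.072)]:
  pass
h=max(a.shape[0],b.shape[0]);o=np.zeros((h,a.shape[1]+b.shape[1],3),np.uint8);o[:a.shape[0],:a.shape[1]]=a;o[:b.shape[0],a.shape[1]:]=b
print(o.shape,a.shape);o=cv2.resize(o,None,fx=.8,fy=.8);cv2.imwrite('pics/k2.png',o)
```

```text
grip (array([ 0.608, -0.136,  0.251]), np.float64(0.007333727023235344))
brass (array([ 0.5  , -0.064,  0.023]), np.float64(0.005706413683641048)) [ 0.498 -0.064  0.036] [ 0.48  -0.073  0.036]
steel [ 0.493 -0.197  0.036]
bay (array([0.449, 0.257, 0.015]), np.float64(0.0028698988668864433)) [0.451 0.26  0.006]
204 237 180 212 [0.453 0.264 0.006]
(480, 890, 3) (480, 440, 3)
```

View pics/k2.png

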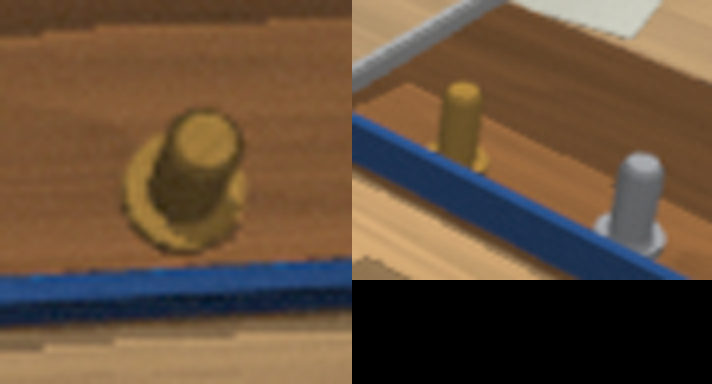

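Run:
```python
from h import *
np.set_printoptions(precision=3,suppress=True)
print(atz('top',(376.7,161.4),.066),atz('top',(373.4,169.5),.014))
print(atz('side',(392.3,212.5),.066))
for y in(-.072,-.068,-.064): print([np.round(proj(c,(.492,y,z)),1) for c in('top','side') for z in (.066,.014)])
print('steel top side',atz('side',(365+(642-352)/4,190+160/4),.066))
```

```text
[ 0.493 -0.071  0.066] [ 0.492 -0.071  0.014]
[ 0.491 -0.072  0.066]
[array([377.3, 161.8]), array([373.7, 169.4]), array([392.4, 212.3]), array([390.3, 229.1])]
[array([375.4, 161.9]), array([371.9, 169.5]), array([391.1, 211.7]), array([389.1, 228.5])]
[array([373.4, 162. ]), array([370.1, 169.6]), array([389.8, 211.1]), array([387.8, 227.9])]
steel top side [ 0.503 -0.193  0.066]
```

Run:
```python
from h import *
np.set_printoptions(precision=3,suppress=True)
for x in (.49,.51,.53): print(x,[(dz,y,np.round(proj('top',(x,y,x-.40+dz)),1).tolist()) for dz in (0,) for y in (.02,.03,.04)])
t=cv2.imread('pics/t2.png')
cv2.imwrite('pics/r2.png',cv2.resize(t[80:200,300:400],None,fx=5,fy=5,interpolation=cv2.INTER_CUBIC))
for r in (100,120,140): print(r,t[r,312:336].tolist())
```

```text
0.49 [(0, 0.02, [333.4, 161.2]), (0, 0.03, [328.4, 161.5]), (0, 0.04, [323.5, 161.8])]
0.51 [(0, 0.02, [333.2, 148.3]), (0, 0.03, [328.1, 148.5]), (0, 0.04, [323.1, 148.8])]
0.53 [(0, 0.02, [333.0, 134.8]), (0, 0.03, [327.8, 135.1]), (0, 0.04, [322.6, 135.3])]
100 [[93, 136, 168], [95, 134, 167], [95, 133, 167], [91, 133, 166], [108, 134, 159], [152, 150, 150], [148, 149, 148], [114, 114, 114], [132, 131, 133], [126, 129, 130], [127, 126, 128], [127, 130, 131], [129, 130, 131], [133, 132, 132], [103, 107, 111], [56, 76, 99], [58, 78, 99], [60, 80, 99], [60, 79, 100], [64, 82, 103], [59, 80, 100], [63, 81, 99], [57, 79, 99], [61, 83, 101]]
120 [[94, 131, 165], [90, 130, 162], [89, 129, 161], [92, 131, 164], [88, 130, 163], [100, 130, 157], [139, 145, 150], [160, 160, 160], [124, 124, 125], [133, 133, 135], [124, 127, 129], [128, 130, 130], [130, 133, 135], [131, 131, 131], [121, 123, 124], [55, 71, 91], [41, 68, 100], [41, 68, 98], [43, 70, 102], [42, 69, 101], [43, 67, 99], [42, 69, 100], [45, 72, 104], [44, 71, 103]]
140 [[97, 138, 171], [95, 134, 167], [94, 134, 169], [95, 133, 169], [95, 136, 169], [91, 133, 167], [106, 141, 173], [128, 144, 158], [120, 120, 118], [132, 134, 135], [132, 133, 133], [126, 130, 131], [132, 134, 135], [133, 135, 135], [129, 130, 132], [107, 110, 112], [32, 57, 90], [39, 64, 94], [37, 65, 93], [42, 64, 92], [38, 62, 91], [37, 62, 90], [39, 63, 92], [41, 67, 94]]
```

View pics/r2.png

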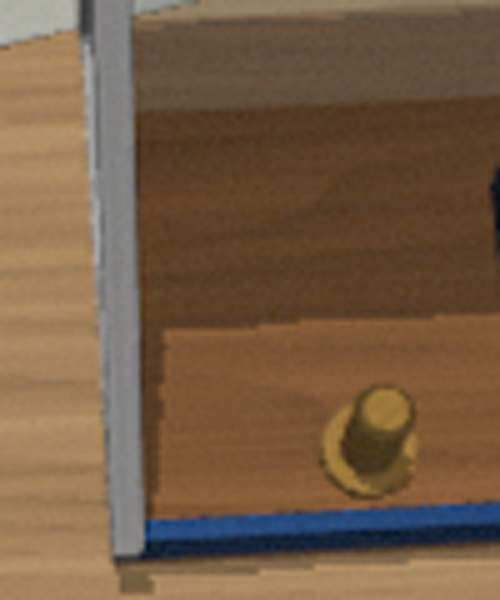

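play_rows([
  {"slide": [0.7, 0.5, 0], "roll": 0, "fingers": 1},
  {"slide": [0.7, 0.5, 0], "roll": 0, "fingers": 1},
  {"slide": [0.7, 0.5, 0], "roll": 0, "fingers": 1},
  {"slide": [0.63, 0.57, 0], "roll": 0, "fingers": 1},
  {"slide": [0, 0, -0.8], "roll": 0, "fingers": 1},
  {"slide": [0, 0, -0.8], "roll": 0, "fingers": 1},
  {"slide": [0, 0, -0.8], "roll": 0, "fingers": 1},
  {"slide": [0, 0, -0.8], "roll": 0, "fingers": 1},
  {"slide": [0, 0, -0.8], "roll": 0, "fingers": 1},
  {"slide": [0, 0, -0.8], "roll": 0, "fingers": 1},
  {"slide": [0, 0, 0], "roll": 0, "fingers": 1},
  {"slide": [0, 0, 0], "roll": 0, "fingers": 1},
])

```text
t: 12.4
tool_pos: [0.492, -0.0749, 0.1356]
orientation: [2.222, -0.0, -2.22]
force: [0.6, -0.5, 0.1]
opening: 0.0932
```

Run:
```python
from h import *
save('side','s3.png',(340,100,540,250),4)
```

```text
(no output)
```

View pics/s3.png

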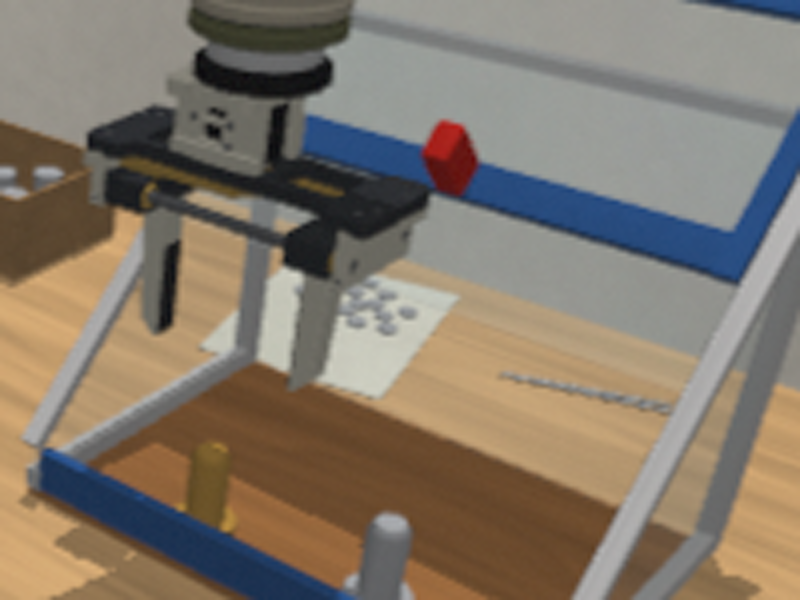

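The fingers are centred above the brass knob (crop 210,490), the sash is well clear and the steel knob is off to the right. Going down.

play_rows([
  {"slide": [0, 0, -0.7], "roll": 0, "fingers": 1},
  {"slide": [0, 0, -0.7], "roll": 0, "fingers": 1},
  {"slide": [0, 0, -0.7], "roll": 0, "fingers": 1},
  {"slide": [0, 0, -0.7], "roll": 0, "fingers": 1},
  {"slide": [0, 0, -0.6], "roll": 0, "fingers": 1},
  {"slide": [0, 0, -0.35], "roll": 0, "fingers": 1},
  {"slide": [0, 0, 0], "roll": 0, "fingers": 1},
  {"slide": [0, 0, 0], "roll": 0, "fingers": 1},
], squeeze=20)

```text
t: 13.45
tool_pos: [0.4921, -0.0749, 0.0229]
orientation: [2.222, -0.0, -2.22]
force: [0.3, -0.1, 1.1]
opening: 0.093
```

play_rows([
  {"slide": [0, 0, 0], "roll": 0, "fingers": 0.2},
  {"slide": [0, 0, 0], "roll": 0, "fingers": 0},
  {"slide": [0, 0, 0], "roll": 0, "fingers": -0.2},
  {"slide": [0, 0, 0], "roll": 0, "fingers": -0.3},
  {"slide": [0, 0, 0], "roll": 0, "fingers": -0.5},
  {"slide": [0, 0, 0], "roll": 0, "fingers": -1},
  {"slide": [0, 0, 0], "roll": 0, "fingers": -1},
  {"slide": [0, 0, 0], "roll": 0, "fingers": -1},
  {"slide": [0, 0, 0], "roll": 0, "fingers": -1},
], squeeze=20)

```text
t: 14.58
tool_pos: [0.4914, -0.0747, 0.0221]
orientation: [2.221, 0.0, -2.221]
force: [-0.4, 0.2, 0.3]
opening: 0.0253
```

Run:
```python
from h import *
save('side','s4.png',(340,120,540,270),4)
```

```text
(no output)
```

View pics/s4.png

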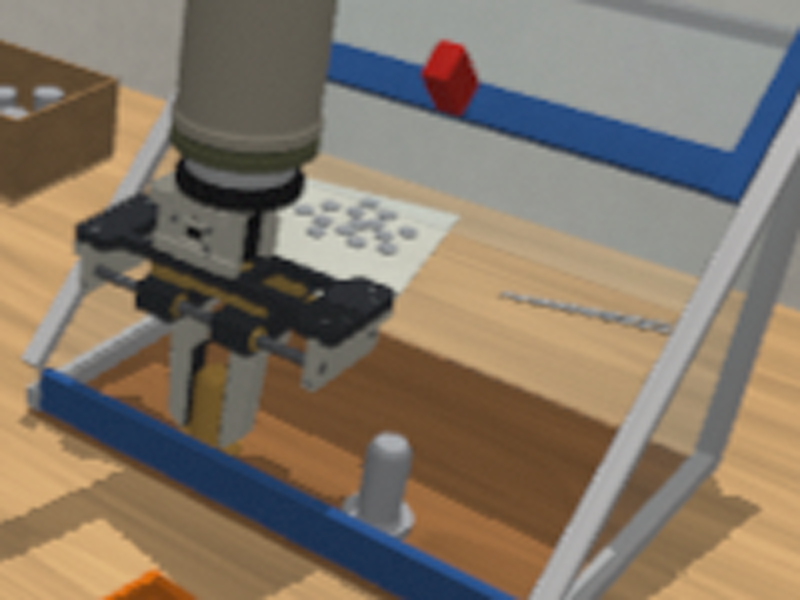

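play_rows([
  {"slide": [0, 0, 0.2], "roll": 0, "fingers": -1},
  {"slide": [0, 0, 0.5], "roll": 0, "fingers": -1},
  {"slide": [0, 0, 0.7], "roll": 0, "fingers": -1},
  {"slide": [0, 0, 0.7], "roll": 0, "fingers": -1},
  {"slide": [-0.2, 0, 0.7], "roll": 0, "fingers": -1},
  {"slide": [-0.5, 0, 0.7], "roll": 0, "fingers": -1},
  {"slide": [-0.7, 0, 0.7], "roll": 0, "fingers": -1},
  {"slide": [0, 0, 0.7], "roll": 0, "fingers": -1},
  {"slide": [0, 0, 0.7], "roll": 0, "fingers": -1},
  {"slide": [0, 0, 0], "roll": 0, "fingers": -1},
])

```text
t: 15.88
tool_pos: [0.4509, -0.0752, 0.193]
orientation: [2.226, -0.001, -2.215]
force: [0.3, -1.2, -0.7]
opening: 0.026
```

play_rows([
  {"slide": [0, 0.4, 0], "roll": 0, "fingers": -1},
  {"slide": [0, 0.7, 0], "roll": 0, "fingers": -1},
  {"slide": [0, 0.8, 0], "roll": 0, "fingers": -1},
  {"slide": [0, 0.8, 0], "roll": 0, "fingers": -1},
  {"slide": [0, 0.8, 0], "roll": 0, "fingers": -1},
  {"slide": [0, 0.8, 0], "roll": 0, "fingers": -1},
  {"slide": [0, 0.8, 0], "roll": 0, "fingers": -1},
  {"slide": [0, 0.8, 0], "roll": 0, "fingers": -1},
  {"slide": [0, 0.8, 0], "roll": 0, "fingers": -1},
  {"slide": [0, 0.8, 0], "roll": 0, "fingers": -1},
  {"slide": [0, 0.8, 0], "roll": 0, "fingers": -1},
  {"slide": [0, 0.8, 0], "roll": 0, "fingers": -1},
  {"slide": [0, 0.8, 0], "roll": 0, "fingers": -1},
  {"slide": [0, 0.8, 0], "roll": 0, "fingers": -1},
  {"slide": [0, 0.4, 0], "roll": 0, "fingers": -1},
  {"slide": [0, 0, 0], "roll": 0, "fingers": -1},
  {"slide": [0, 0, 0], "roll": 0, "fingers": -1},
])

```text
t: 18.0
tool_pos: [0.4493, 0.2577, 0.1898]
orientation: [2.22, -0.001, -2.222]
force: [-0.7, 0.2, -1.1]
opening: 0.0256
```

Run:
```python
from h import *
save('side','s5.png');save('top','t5.png')
```

```text
(no output)
```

View pics/s5.png

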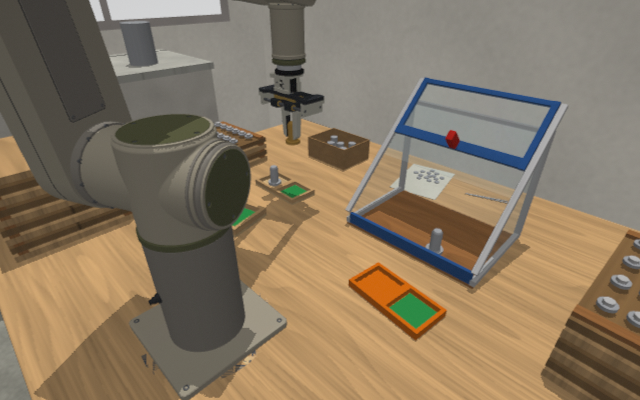

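View pics/t5.png

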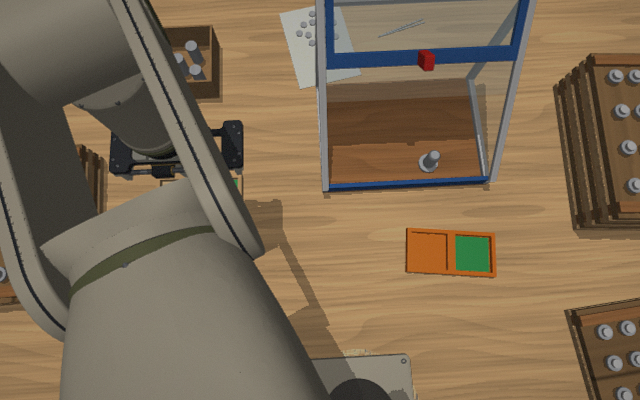

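The brass knob is held above the small tray, the sash is still up, and the steel knob in the hood hasn't moved. Lowering.

play_rows([
  {"slide": [0, 0, -0.5], "roll": 0, "fingers": -1},
  {"slide": [0, 0, -0.7], "roll": 0, "fingers": -1},
  {"slide": [0, 0, -0.7], "roll": 0, "fingers": -1},
  {"slide": [0, 0, -0.7], "roll": 0, "fingers": -1},
  {"slide": [0, 0, -0.7], "roll": 0, "fingers": -1},
  {"slide": [0, 0, -0.7], "roll": 0, "fingers": -1},
  {"slide": [0, 0, -0.5], "roll": 0, "fingers": -1},
  {"slide": [0, 0, -0.3], "roll": 0, "fingers": -1},
  {"slide": [0, 0, 0], "roll": 0, "fingers": -1},
  {"slide": [0, 0, 0], "roll": 0, "fingers": -1},
])

```text
t: 19.35
tool_pos: [0.4501, 0.2585, 0.0469]
orientation: [-2.223, -0.001, 2.22]
force: [-1.0, 0.5, -1.3]
opening: 0.0258
```

Run:
```python
from h import *
save('side','s6.png',(230,110,350,230),5)
```

```text
(no output)
```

View pics/s6.png

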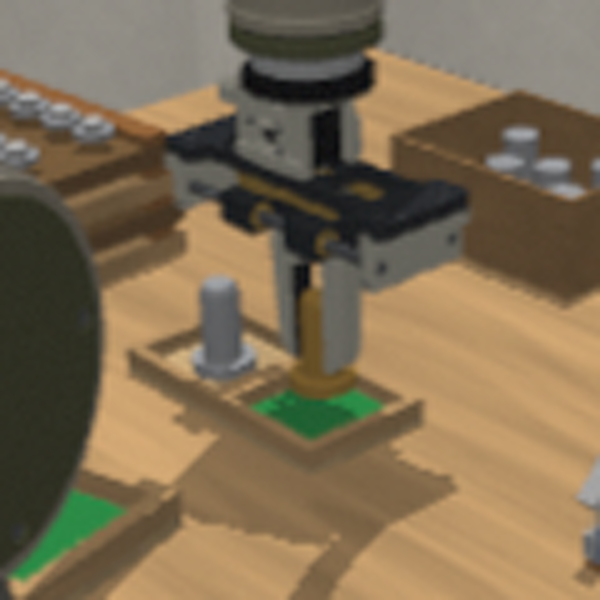

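play_rows([
  {"slide": [0, 0, -0.3], "roll": 0, "fingers": -1},
  {"slide": [0, 0, -0.25], "roll": 0, "fingers": -1},
  {"slide": [0, 0, -0.15], "roll": 0, "fingers": -1},
  {"slide": [0, 0, -0.1], "roll": 0, "fingers": -1},
  {"slide": [0, 0, 0], "roll": 0, "fingers": -1},
  {"slide": [0, 0, 0], "roll": 0, "fingers": -1},
])

```text
t: 20.15
tool_pos: [0.4496, 0.2583, 0.0221]
orientation: [2.222, 0.0, -2.221]
force: [0.1, -0.5, -1.3]
opening: 0.0256
```

play_rows([
  {"slide": [0, 0, -0.03], "roll": 0, "fingers": -1},
  {"slide": [0, 0, 0], "roll": 0, "fingers": -1},
  {"slide": [0, 0, 0], "roll": 0, "fingers": -1},
])

```text
t: 20.52
tool_pos: [0.4496, 0.2584, 0.0221]
orientation: [2.222, 0.0, -2.221]
force: [-5.1, -2.3, 8.3]
opening: 0.0254
```

Contact (8 N up), so I release gently and back off straight up.

play_rows([
  {"slide": [0, 0, 0.01], "roll": 0, "fingers": -0.4},
  {"slide": [0, 0, 0], "roll": 0, "fingers": -0.3},
  {"slide": [0, 0, 0], "roll": 0, "fingers": -0.1},
  {"slide": [0, 0, 0], "roll": 0, "fingers": 0.1},
  {"slide": [0, 0, 0], "roll": 0, "fingers": 0.2},
  {"slide": [0, 0, 0], "roll": 0, "fingers": 0.2},
  {"slide": [0, 0, 0.3], "roll": 0, "fingers": 0.2},
  {"slide": [0, 0, 0.6], "roll": 0, "fingers": 0.2},
  {"slide": [0, 0, 0.8], "roll": 0, "fingers": 0.2},
  {"slide": [0, 0, 0.8], "roll": 0, "fingers": 0.2},
  {"slide": [0, 0, 0.8], "roll": 0, "fingers": 0.2},
  {"slide": [0, 0, 0.8], "roll": 0, "fingers": 0.2},
  {"slide": [0, 0, 0.8], "roll": 0, "fingers": 0.2},
  {"slide": [0, 0, 0.8], "roll": 0, "fingers": 0.2},
])

```text
t: 22.28
tool_pos: [0.4497, 0.2584, 0.1951]
orientation: [-2.223, -0.001, 2.219]
force: [0.7, 0.3, -0.0]
opening: 0.0562
```

play_rows([
  {"slide": [0, -0.9, 0], "roll": 0, "fingers": 0.2},
  {"slide": [0, -0.9, 0], "roll": 0, "fingers": 0.2},
  {"slide": [0, -0.9, 0], "roll": 0, "fingers": 0.2},
  {"slide": [0, -0.9, 0], "roll": 0, "fingers": 0.2},
  {"slide": [0, -0.9, 0], "roll": 0, "fingers": 0.2},
  {"slide": [0, -0.9, 0], "roll": 0, "fingers": 0.2},
  {"slide": [0, -0.9, 0], "roll": 0, "fingers": 0.2},
  {"slide": [0, -0.9, 0], "roll": 0, "fingers": 0.2},
  {"slide": [0, 0, 0], "roll": 0, "fingers": 0.2},
  {"slide": [0, 0, 0], "roll": 0, "fingers": 0.2},
])

```text
t: 23.52
tool_pos: [0.4497, 0.0427, 0.1935]
orientation: [-2.223, -0.0, 2.22]
force: [0.0, -0.6, -0.2]
opening: 0.0559
```

Run:
```python
from h import *
np.set_printoptions(precision=3,suppress=True)
save('side','s7.png');save('top','t7.png')
t=cv2.imread('pics/t7.png');cv2.imwrite('pics/t7c.png',cv2.resize(t[160:230,145:260],None,fx=6,fy=6,interpolation=cv2.INTER_CUBIC))
for n in ('brass_knob_center','empty_bay','sash_grip'):
  for c in ('top','side'): print(c,n,[(round(m['p'],2),np.round(m['point'],1)) for m in robot.mark_of(c,n)])
print([np.round(proj('top',(.449,.258,z)),1) for z in (.066,.014,.006)])
```

```text
top brass_knob_center [(0.78, array([219.5, 191.6]))]
side brass_knob_center [(0.63, array([291.4, 184.7])), (0.59, array([451.9, 136.1]))]
top empty_bay [(0.87, array([220.6, 198.1])), (0.85, array([216.1, 291.7])), (0.17, array([219.1, 191.1]))]
side empty_bay [(0.66, array([291.4, 195.3])), (0.66, array([412.2, 310.6])), (0.63, array([234. , 216.1]))]
top sash_grip []
side sash_grip [(0.81, array([450.4, 140.7]))]
[array([217. , 190.3]), array([222.7, 196.5]), array([223.6, 197.3])]
```

View pics/t7c.png

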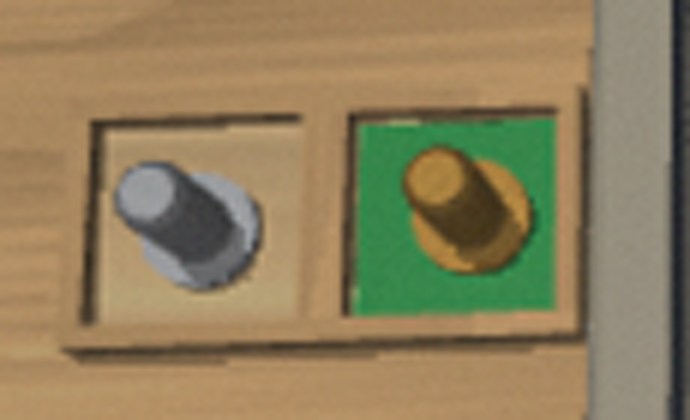

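View pics/s7.png

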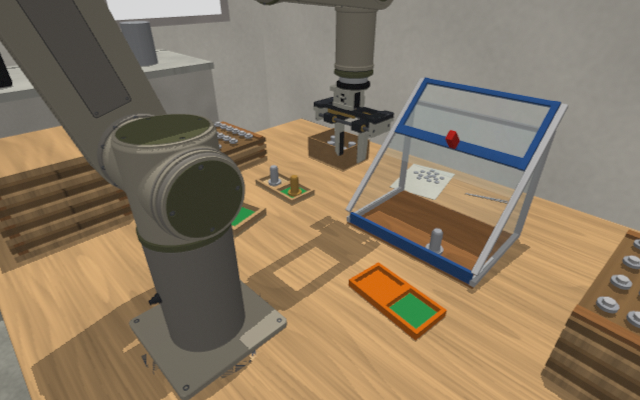

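The brass knob stands upright in the green bay (top crop 472,215), about 5 mm from its middle. The sash is up at side (450,140), the steel knob is in place at (436,240), and the arm is clear.

```bash
python3 -c "
from plant import robot
print(robot.close_job())"
```

```text
the job is handed in; nothing more can be done
None
```

The job is handed in at about 24 s of the 64 s allowed; no verdict is reported.

- **Sash:** I pinched the red paddle, slid the sash up to roughly 0.24 m by my estimate, and let go. It stayed there in every later picture.
- **Brass knob:** I took it out from under the sash and stood it in the green bay of the small wooden tray. In the last pictures it looks upright, about 5 mm from the middle of the bay. I read the offset and the tilt off the pictures only.
- **Steel knob in the hood:** It looks unmoved in the last side picture. I did not measure its final position.
- **Robot:** The gripper was clear of everything at hand-in, with forces near zero. The largest force shown between moves was about 20 N sideways, while closing slightly off-centre on the paddle; I corrected that before lifting.
- **Disagreements:** The networks' first marks of the brass knob were up to about 13 mm from my measurement of its rims in the pictures. I used the rims, and the grasp came out centred. In the last look the top camera found no sash grip, and a low-valued false brass-knob mark fell on the red paddle in the side view.

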